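Swing the bench magnifier over the soil sample and level its lens

TASK

Set up the small stand magnifier for looking at the soil sample: swing its arm round the post until the lens is centred over the glass dish that holds the brown soil (not over the empty dish), and tilt the lens so that it lies level. Leave both dishes where they stand.

Things in the scene. Friction and masses are not known exactly. Their poses are not given: they have to be found in the camera images.
- lens_tilt (a joint): tilt of the magnifier's lens in its fork, rad: 0 = level, positive = the edge farthest from the post is raised. Starts at 0.45 to 0.85; range -0.7 to 1.0, no stop at level. A stiff friction hinge (0.07 N m) that stays where it is left: pressing down on the raised edge from above with 2 to 3 N turns it, without swinging the arm.
- lens_center (a point): centre of the magnifier's lens, on its tilt axis, 150 mm above the worktop, 120 mm from the post's axis; tilting does not move it. The lens is a glass in a black ring, 84 mm across; when level its top is 4 to 5 mm above this point. It hangs in a half-round metal fork (109 mm across), open away from the post; the tilt axis is level and square to the arm. Site x axis: from lens to post; z up.
- swing_knob (a point): middle of the black upright knob on top of the magnifier's arm, 16 mm in diameter, 180 mm above the worktop (the knob spans 165 to 195 mm), 55 mm from the post's axis on the line from post to lens. Nothing near it is higher than 166 mm but the raised outer edge of a tilted lens (up to 185 mm). Moving the knob sideways round the post swings the arm.
- post_top (a point): point on the vertical axis of the magnifier's post at arm height, 150 mm above the worktop; the arm swings about it, about 1.2 rad either way from the start, against stiff friction (0.22 N m, 4 N at the knob), and stays put. The foot, dark, 100 mm across, is fixed. A fixed black microscope, 381 mm tall, stands at x 0.43 to 0.60, y -0.13 to 0.05: pass over it or round its robot side.
- soil_dish_mid (a point): middle (7.5 mm above the worktop) of the open glass petri dish, 69 mm across and 15 mm tall, that holds a flat layer of brown soil: the sample to look at. It stands loose, 120 mm from the post's axis, to one side of the arm, within its swing.
- empty_dish_mid (a point): middle (7.5 mm above the worktop) of the empty clear petri dish, 69 mm across and 15 mm tall, standing loose on the other side of the arm at the same distance from the post: a bystander.
Mind the look-alikes: they are no part of the job. Leave any turquoise look-alike of the part that bears soil_dish_mid alone.

How it is judged:
At the end, for the whole second after the job is handed in: The lens centre stands within 20 mm (horizontally) of the middle of the soil dish, the lens is level within 10 degrees, the lens is at rest, and both dishes are within 15 mm of where they stood (horizontal distance between lens_center and soil_dish_mid below 0.02 m and value of joint lens_tilt between -0.175 and 0.175 rad and velocity of joint lens_tilt between -0.05 and 0.05 rad/s and distance of each of soil_dish_mid, empty_dish_mid from where it was at the start of the episode below 0.015 m); the robot touches nothing.
It fails at once if a dish is pushed more than 30 mm from its place (distance of any of soil_dish_mid, empty_dish_mid from where it was at the start of the episode above 0.03 m).
It also fails if it takes over 48 s, if anything falls off the work surface, if the arm or the gripper's body presses on something with over 40 N, if the wrist force passes 120 N, or if a joint passes its speed limit or range.

ROBOT

A 6-joint arm with a two-finger parallel gripper is mounted at the origin on a cart in front of the work surface, level with it; the furniture and walls round the work are solid. World frame = base frame: x ahead of the robot, y to its left, z up, the work surface at z = 0. Lengths are in m, angles in rad, forces in N, time in s.
With the tool pointing down it reaches from about 0.375 to 0.9 m from the base axis. Payload 3.1 kg.
Tool frame: the origin (TCP) lies on the centre line of the jaws, within the pads' length; the fingertips stand 8 mm ahead of it and the grasp point (between the pads) lies 11 mm behind it; z points along the fingers, y is the line along which they close (so a half turn about z gives the same grasp; the last joint's range is limited). The gripper opens to 87 mm and grips with 3 to 60 N. Pads are 19 mm wide; open, the fingers measure 117 mm over their backs; the gripper's body (75 mm by 190 mm) begins 51 mm behind the grasp point.
Start: joints at [1.085, 0.527, 1.433, -0, 1.181, -0.178], TCP at [0.189, 0.596, 0.231] pointing down, gripper open.
Joint ranges: [-3.08, 3.08], [-0.75, 2.2], [0.22, 2.44], [-1.43, 4.57], [0, 2.65], [-2.85, 2.85]. Speed limits (rad/s): [2.79, 2.79, 3.14, 3.14, 3.14, 3.14].

INTERFACE

Orientations are given as a unit quaternion [x, y, z, w].
In Python, from rig import robot gives the robot as it stands. The module is installed in compiled form; this text tells all that it offers.
- The arm moves only by the tool send_rows, never from a script. Its argument "increments" is one flat list of numbers, 7 for each row, row after row: the turn, a rotation vector about the world's x, y, z in rad, then the shift along the world's x, y, z in cm, then the opening, from 0 (shut) to 1 (fully open). A call has 1 to 20 rows; each row shifts and turns the commanded pose from where the row before left it; what a row does not reach is not made up. A row lasts 1/12 s, in which the tool goes at most 41.7 mm and 7.16 degrees, less where a joint would pass 70% of its speed; a pose out of reach is approached as far as the arm can. A call is refused whole if a number of a shift passes 4.17 or a number of a turn 0.125, either way. A call with a gripper value outside its range is refused whole. The fingers move at their own pace and stop on an object; "newtons" is the grip in N (left out, the last holds). Time passes only in rows, so rows that do not move let the fingers close. It gives the time, the measured TCP pose, the force, the opening and the grip force at its end, in the units of the state.
- robot.get_obs(): the state, without advancing time (a new reading comes with each control period).
- robot.camera(name): name is "side" or "top"; returns a dict with "image" (400x640x3 uint8, red, green, blue), "range_z" (400x640 float32, m along the optical axis (not along the pixel's ray), 0 where there is no reading), "fx", "fy", "cx", "cy" (pixels), "R" (3x3) and "t" (3): a world point X has camera coordinates R X + t. Camera axes: x right, y down, z forward; pixel columns grow to the right and rows downward; lengths in m; the calibration is good to about 2 mm. A picture is of the moment at which its call begins.
- robot.hand_in(): hands the job in; it is judged then, once.
The state is a dict: "time": time; "q": joint angles; "joint_velocities": joint speeds; "joint_torque": joint torques, N m; "position": TCP position; "tool_rot": TCP orientation; "ft_force": force on the tool from outside, world axes, zero at the start; "moment": the same for the moment, N m; "grip_width": finger opening in m; "grip_force": force on a finger pad.
Only numpy, scipy, OpenCV 4.12 (cv2) and the standard library are available. Lean on these libraries where they do the work, as an engineer would, in place of code of your own. Each camera call takes 0.05 s, during which the arm holds its last target. There are 200 camera calls.

## Working session

There is one attempt and no reset: what is moved stays moved. The work goes in short steps, Python scripts to look and compute and a tool call to move; the robot and the scene stay as the last step left them, time stands still between calls to the robot, and variables do not carry over. Pictures are saved under pics/ and viewed, at most 10 in all, crops included, and the job is handed in when it is done.

Besides the shell and the picture viewer there is one more tool, called after "Emit:" as name(argument=value, ...) on one line, values as JSON. send_rows: Moves the arm, as the interface text tells. Its arguments: {"type":"object","properties":{"increments":{"type":"array"},"newtons":{"type":"number"}},"required":["increments"]}

```bash
mkdir -p pics; cat > h.py <<'E'
import numpy as np, cv2
from rig import robot
def snap(n,f):
    c=robot.camera(n); cv2.imwrite(f'pics/{f}.png',c['image'][:,:,::-1]); np.savez(f'pics/{f}.npz',**{k:v for k,v in c.items()}); return c
def atz(c,u,v,z):
    R,t=c['R'],c['t']; o=-R.T@t; d=R.T@np.array([(u-c['cx'])/c['fx'],(v-c['cy'])/c['fy'],1]); return o+d*(z-o[2])/d[2]
def dep(c,u,v):
    Z=c['range_z'][v,u]; return c['R'].T@(np.array([(u-c['cx'])/c['fx']*Z,(v-c['cy'])/c['fy']*Z,Z])-c['t'])
def proj(c,X):
    p=c['R']@np.array(X)+c['t']; return c['fx']*p[0]/p[2]+c['cx'],c['fy']*p[1]/p[2]+c['cy']
E
python3 - <<'E'
from h import *
for n in('top','side'):
    c=snap(n,n+'0'); print(n,-c['R'].T@c['t'],c['R'][2])
print(robot.get_obs())
E
```

```text
top [ 0.44488686 -0.33815978  0.96795619] [ 0.10581281 -0.01357021 -0.99429347]
side [ 0.30702653 -0.94660746  0.70342031] [ 0.27394042  0.67957473 -0.6805401 ]
{'time': 0.1, 'q': array([ 1.08450957e+00,  5.28343986e-01,  1.43374194e+00,  9.56624583e-06,
        1.18140465e+00, -1.78526154e-01]), 'joint_velocities': array([ 1.39676703e-03, -2.13942012e-03, -2.93542604e-03,  1.11566682e-06,
        1.56600405e-03,  1.17358488e-03]), 'joint_torque': array([-5.07840796e-04, -4.40987349e+01, -1.77150947e+01,  6.34913659e-02,
        5.34699659e-02, -4.28205124e-05]), 'position': array([0.18901584, 0.59507622, 0.22969768]), 'tool_rot': array([ 1.53275455e-01,  9.88183047e-01, -8.95571281e-04, -3.13844915e-04]), 'ft_force': array([-0.90181813, -0.16565044, -1.09694243]), 'moment': array([-0.04392523,  0.01443752, -0.04179786]), 'grip_force': 0.0, 'grip_width': 0.08733724955679702}
```

View pics/top0.png

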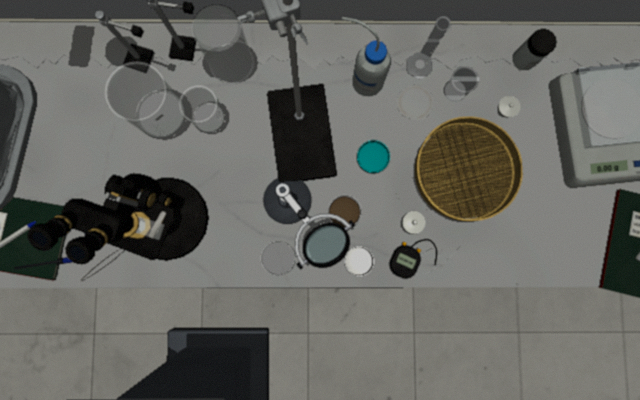

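View pics/side0.png

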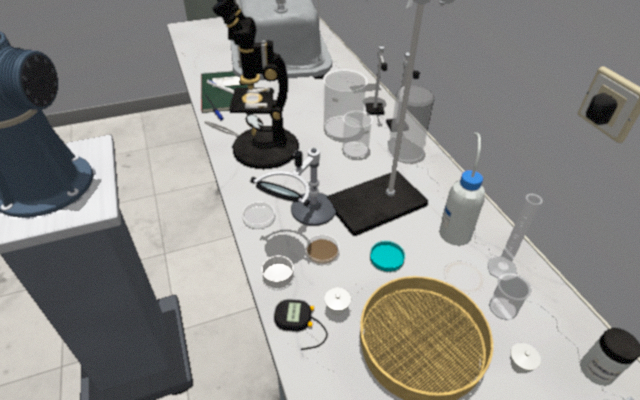

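The top view shows these candidates: brown soil dish (345,209), empty clear dish (279,258), a white-filled dish (359,262) and the turquoise look-alike (373,157). The brown one fits the description. The post is near (283,188) and the lens near (325,242). I'll confirm in an enlarged crop.

```bash
python3 - <<'E'
from h import *
a=cv2.imread('pics/top0.png')[150:290,240:400]; b=cv2.imread('pics/side0.png')[130:290,225:385]
a=cv2.resize(a,(800,700),interpolation=cv2.INTER_CUBIC)[:600]
cv2.imwrite('pics/crop0.png',a)
E
```

```text
(no output)
```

View pics/crop0.png

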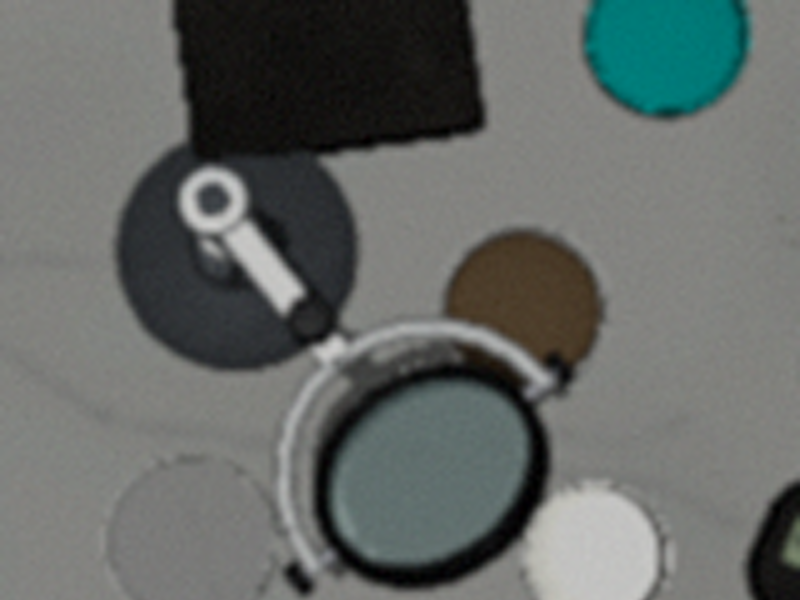

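Crop: brown soil disc centred at crop (525,306), i.e. pixel (345,211); the fork's pivots are at crop (557,370) and (300,577), the knob at (312,318), the post at (213,200).

```bash
python3 - <<'E'
from h import *
c=np.load('pics/top0.npz')
P=lambda x,y,z:atz(c,240+x/5-.4,150+y/5-.4,z)
post=P(213,200,.165);foot=P(238,255,.01);soil=P(525,306,.01);emp=P(190,535,.012);lens=(P(557,370,.15)+P(300,577,.15))/2;knob=P(310,312,.195);wh=P(595,550,.01)
for n in 'post foot soil emp lens knob wh'.split(): print(n,eval(n).round(4))
o=foot[:2]/2+post[:2]/2
for n in 'soil emp lens knob'.split():
    d=eval(n)[:2]-o; print(n,np.hypot(*d),np.arctan2(d[1],d[0]))
print([dep(c,*p) for p in((282,194),(302,214),(325,244),(345,211))])
# lens tilt from depth
R=c['R'];pts=np.array([dep(c,u,v) for u in range(308,344,2) for v in range(226,264,2)])
pts=pts[(pts[:,2]>.1)&(pts[:,2]<.22)];print(len(pts))
A=np.c_[pts[:,:2],np.ones(len(pts))];s=np.linalg.lstsq(A,pts[:,2],rcond=None)[0];print(s,np.arctan(np.hypot(*s[:2])))
E
```

```text
post [ 0.5498 -0.2861  0.165 ]
foot [ 0.5474 -0.2865  0.01  ]
soil [ 0.5265 -0.4037  0.01  ]
emp [ 0.4337 -0.268   0.012 ]
lens [ 0.4566 -0.3606  0.15  ]
knob [ 0.5087 -0.3202  0.195 ]
wh [ 0.4276 -0.4314  0.01  ]
soil 0.11950591797763391 -1.7564130092209014
emp 0.11628853328544582 2.9836068977941124
lens 0.11823990507260423 -2.4619026603111003
knob 0.05234473732572555 -2.4357879530297075
[array([ 0.54240553, -0.28570498,  0.16289339]), array([ 0.50548437, -0.32089869,  0.19413778]), array([ 0.45692537, -0.3598718 ,  0.14950293]), array([ 0.5266522 , -0.40502317,  0.00338012])]
329
[-0.61768671 -0.49074685  0.25793888] 0.6679383015000784
```

Emit:
send_rows(increments=[0,0,-0.12,0,0,4,0,0,0,-0.12,0,0,4,0,0,0,-0.12,0,0,4,0,0,0,-0.12,0,0,4,0,0,0,-0.12,0,0,4,0,0,0,-0.12,0,0,4,0,0,0,-0.12,0,0,4,0,0,0,-0.11,2.2,-3,0,0,0,0,-0.11,2.2,-3,0,0,0,0,-0.11,2.2,-3,0,0,0,0,-0.11,2.2,-3,0,0,0,0,-0.11,2.2,-3,0,0,0,0,-0.11,2.2,-3,0,0,0,0,-0.11,2.2,-3,0,0,0,0,-0.11,2.2,-3,0,0,0,0,-0.11,2.2,-3,0,0,0,0,-0.11,2.2,-3,0,0,0,0,-0.11,2.2,-3,0,0,0,0,-0.11,2.2,-3,0,0])

```text
time: 1.68
position: [0.4537, 0.2339, 0.5102]
tool_rot: [0.945, 0.328, -0.0, -0.0]
ft_force: [0.2, 0.4, -0.3]
grip_width: 0.0002
grip_force: 0.0
```

Emit:
send_rows(increments=[0,0,0,0,-3.8,0,0,0,0,0,0,-3.8,0,0,0,0,0,0,-3.8,0,0,0,0,0,0,-3.8,0,0,0,0,0,0,-3.8,0,0,0,0,0,0,-3.8,0,0,0,0,0,0,-3.8,0,0,0,0,0,0,-3.8,0,0,0,0,0,0,-3.8,0,0,0,0,0,0,-3.8,0,0,0,0,0,0,-3.8,0,0,0,0,0,-0.5,-3.8,0,0,0,0,0,-0.5,-3.8,0,0,0,0,0,-0.5,-3.8,0,0,0,0,0,-0.5,-3.8,0,0,0,0,0,-0.5,-3.8,0,0,0,0,0,0,0,0,0,0,0,0,0,0,0,0])

```text
time: 3.18
position: [0.4276, -0.3741, 0.5088]
tool_rot: [0.944, 0.329, -0.0, -0.002]
ft_force: [-0.4, 0.3, 0.4]
grip_width: 0.0005
grip_force: 0.0
```

Emit:
send_rows(increments=[0,0,0,0,-1,-4,0,0,0,0,0,0,-4,0,0,0,0,0,0,-4,0,0,0,0,0,0,-4,0,0,0,0,0,0,-4,0,0,0,0,0,0,-4,0,0,0,0,0,0,-4,0,0,0,0,0,0,-1.5,0,0,0,0,0,0,0,0])

```text
time: 3.93
position: [0.4266, -0.378, 0.2113]
tool_rot: [0.944, 0.331, -0.002, -0.005]
ft_force: [-0.5, 0.6, 0.7]
grip_width: 0.0006
grip_force: 0.0
```

```bash
python3 - <<'E'
from h import *
c=snap('side','s1'); print(robot.get_obs()['position'])
cv2.imwrite('pics/s1c.png',cv2.resize(c['image'][120:240,200:360,::-1],(800,600),interpolation=cv2.INTER_CUBIC))
E
```

```text
[ 0.42792818 -0.3798605   0.2139985 ]
```

View pics/s1c.png

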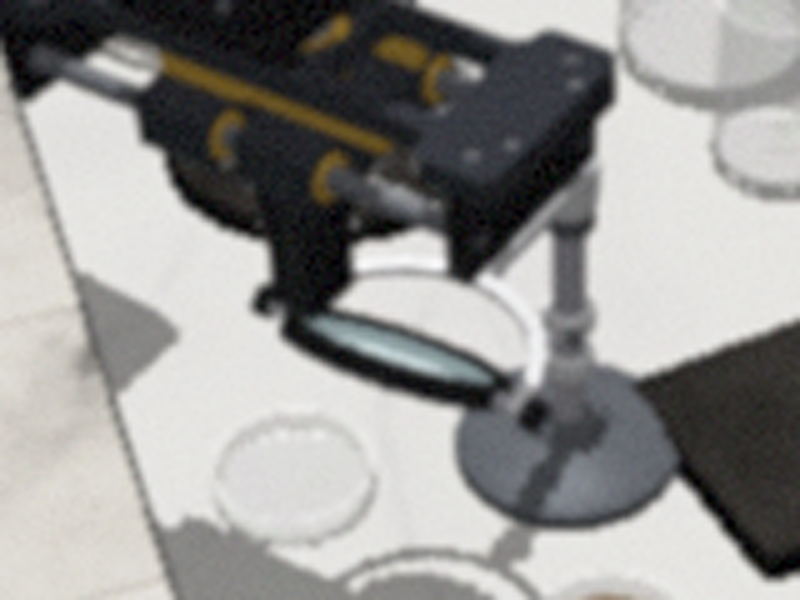

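```bash
python3 - <<'E'
from h import *
c=np.load('pics/s1.npz')
for X in([.428,-.38,.206],[.432,-.38,.177],[.456,-.361,.15],[.48,-.342,.124]):
    u,v=proj(c,X); print((u-200)*5,(v-120)*5)
E
```

```text
319.0299336587111 286.09182898748145
336.3579085237552 347.32837457788577
391.25071587441283 353.8159470161415
441.1795805907866 357.77926179435724
```

Fingertips are about 3 cm above the raised outer edge, where planned (tip at crop (319,290)). Pressing now.

Emit:
send_rows(increments=[0,0,0,0,-0.3,-1,0,0,0,0,0,0,-1,0,0,0,0,0,0,-0.5,0,0,0,0,0,0,-0.3,0,0,0,0,0,0,-0.3,0,0,0,0,0,0,-0.3,0,0,0,0,0,0,-0.3,0,0,0,0,0,0,-0.3,0,0,0,0,0,0,0,0,0,0,0,0,0,0,0])

```text
time: 4.82
position: [0.4286, -0.3858, 0.1757]
tool_rot: [0.944, 0.33, 0.0, 0.001]
ft_force: [0.1, -2.5, 2.4]
grip_width: 0.0006
grip_force: 1.1
```

Emit:
send_rows(increments=[0,0,0,0,0,-0.3,0,0,0,0,0,0,-0.3,0,0,0,0,0,0,-0.3,0,0,0,0,0,0,-0.2,0,0,0,0,0,0,0,0,0,0,0,0,0,0,0])

```text
time: 5.32
position: [0.4282, -0.3844, 0.1638]
tool_rot: [0.944, 0.33, 0.0, -0.001]
ft_force: [0.5, -0.7, -0.3]
grip_width: 0.0005
grip_force: 0.0
```

Emit:
send_rows(increments=[0,0,0,0,0,3,0,0,0,0,0,0,4,0,0,0,0,-3,0,4,0,0,0,0,-3,0,4,0,0,0,0,0,0,0,0])

```text
time: 5.73
position: [0.3774, -0.3871, 0.3075]
tool_rot: [0.944, 0.33, 0.001, 0.005]
ft_force: [0.6, -0.7, 0.8]
grip_width: 0.0007
grip_force: 0.0
```

```bash
python3 - <<'E'
from h import *
c=snap('side','s2'); print(robot.get_obs()['position'])
u0,v0=proj(c,[.456,-.361,.15]);print(u0,v0)
pts=np.array([dep(c,u,v) for u in range(int(u0)-24,int(u0)+25) for v in range(int(v0)-20,int(v0)+21)])
m=(np.hypot(pts[:,0]-.456,pts[:,1]+.361)<.034)&(abs(pts[:,2]-.15)<.03);pts=pts[m];print(len(pts))
A=np.c_[pts[:,:2],np.ones(len(pts))];s=np.linalg.lstsq(A,pts[:,2],rcond=None)[0];print(s,np.std(A@s-pts[:,2]),pts.mean(0))
cv2.imwrite('pics/s2c.png',cv2.resize(c['image'][120:240,200:360,::-1],(800,600),interpolation=cv2.INTER_CUBIC))
E
```

```text
[ 0.37815156 -0.38631325  0.30472447]
278.25014317488257 190.7631894032283
732
[-0.02531333 -0.02241363  0.15544695] 0.0009237695121913985 [ 0.45589673 -0.36144721  0.15200803]
```

View pics/s2c.png

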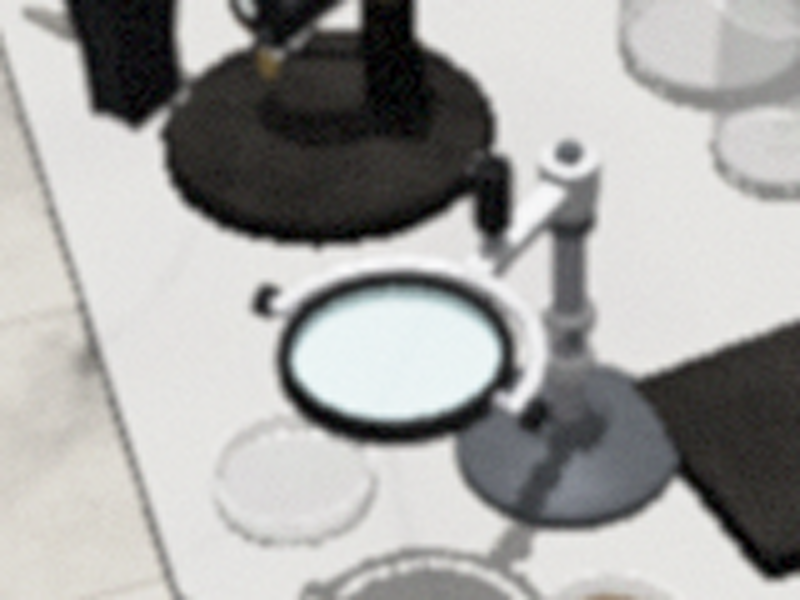

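The picture shows the lens level (fit slope 0.03 rad), the arm unmoved and the knob at crop (492,190). Next is the knob.

Emit:
send_rows(increments=[0,0,0,3.2,1.6,0,0.5,0,0,0,3.2,1.6,0,0.5,0,0,0,3.2,1.6,0,0.5,0,0,0,3.2,1.6,0,0.5,0,0,0,0,0,0,0.5,0,0,0,0,0,0,0.5,0,0,0,0,0,0,0.5])

```text
time: 6.37
position: [0.5059, -0.3203, 0.2995]
tool_rot: [0.944, 0.331, -0.001, -0.002]
ft_force: [0.6, -0.3, -0.1]
grip_width: 0.0384
grip_force: 0.0
```

Emit:
send_rows(increments=[0,0,0,0,0,-3,0.5,0,0,0,0,0,-3,0.5,0,0,0,0,0,-3,0.5,0,0,0,0,0,-2,0.5,0,0,0,0,0,-0.8,0.5,0,0,0,0,0,0,0.5,0,0,0,0,0,0,0.1,0,0,0,0,0,0,0.1,0,0,0,0,0,0,0.1,0,0,0,0,0,0,0.1,0,0,0,0,0,0,0.1,0,0,0,0,0,0,0.1], newtons=15)

```text
time: 7.37
position: [0.5066, -0.3216, 0.1842]
tool_rot: [0.944, 0.331, 0.0, 0.001]
ft_force: [-0.1, -0.4, 2.3]
grip_width: 0.0156
grip_force: 15.0
```

Emit:
send_rows(increments=[0,0,0.07,0.25,-0.29,0,0.1,0,0,0.07,0.27,-0.28,0,0.1,0,0,0.07,0.3,-0.25,0,0.1,0,0,0.07,0.3,-0.23,0,0.1,0,0,0.07,0.33,-0.21,0,0.1,0,0,0.07,0.33,-0.19,0,0.1,0,0,0.07,0.35,-0.16,0,0.1,0,0,0.07,0.36,-0.13,0,0.1,0,0,0.07,0.37,-0.12,0,0.1,0,0,0.07,0.38,-0.08,0,0.1,0,0,0,0,0,0,0.1,0,0,0,0,0,0,0.1,0,0,0,0,0,0,0.1])

```text
time: 8.45
position: [0.5395, -0.3417, 0.1842]
tool_rot: [0.774, 0.634, 0.0, 0.002]
ft_force: [0.7, -1.7, 3.9]
grip_width: 0.0153
grip_force: 15.0
```

Emit:
send_rows(increments=[0,0,0,0,0,0,0.5,0,0,0,0,0,0,0.5,0,0,0,0,0,0,0.5,0,0,0,0,0,0,0.5,0,0,0,0,0,2,0.5,0,0,0,0,0,4,0.5,0,0,0,0,0,4,0.5,0,0,0,-3,0,4,0.5,0,0,0,-4,0,4,0.5,0,0,0,-4,0,0,0.5,0,0,0,-4,0,0,0.5,0,0,0,0,0,0,0.5])

```text
time: 9.45
position: [0.3978, -0.3384, 0.3456]
tool_rot: [0.774, 0.633, -0.001, -0.003]
ft_force: [-0.3, 0.4, -0.3]
grip_width: 0.0434
grip_force: 0.0
```

```bash
python3 - <<'E'
from h import *
o=robot.get_obs();print(o['position'],o['time'])
c=snap('top','t3'); s=snap('side','s3')
print(proj(c,[.5265,-.4037,.15]),proj(s,[.5265,-.4037,.15]),proj(s,[.5265,-.4037,.01]),proj(s,[.4337,-.268,.012]))
a=cv2.resize(c['image'][150:290,240:400,::-1],(400,350),interpolation=cv2.INTER_CUBIC)
b=cv2.resize(s['image'][130:270,220:380,::-1],(400,350),interpolation=cv2.INTER_CUBIC)
cv2.imwrite('pics/c3.png',np.hstack([a,b]))
for k in (c,s):
    u0,v0=map(int,proj(k,[.5265,-.4037,.15]))
    p=np.array([dep(k,u,v) for u in range(u0-35,u0+36) for v in range(v0-35,v0+36)])
    p=p[(np.hypot(p[:,0]-.5265,p[:,1]+.4037)<.046)&(abs(p[:,2]-.152)<.01)]
    A=np.c_[p[:,:2],np.ones(len(p))];f=np.linalg.lstsq(A,p[:,2],rcond=None)[0];print(len(p),f,(p.max(0)+p.min(0))/2)
E
```

```text
[ 0.39784846 -0.33844731  0.34564771] 9.45
(np.float64(350.01073482648036), np.float64(203.99925163761327)) (np.float64(323.28067134217974), np.float64(196.88880522769676)) (np.float64(322.0277481827364), np.float64(247.9943736076878)) (np.float64(258.7477355743798), np.float64(213.00435705920648))
1453 [ 0.00724193 -0.03951916  0.13218201] [ 0.53076209 -0.40249826  0.15340316]
1395 [-0.00259245 -0.01618595  0.14742065] [ 0.52589853 -0.40344449  0.15262488]
```

View pics/c3.png

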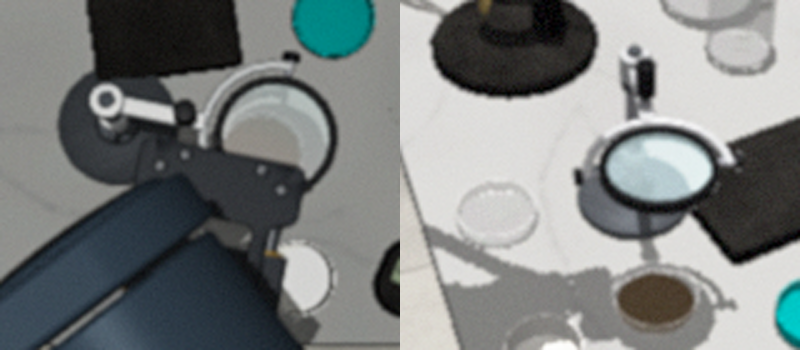

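The picture shows the lens centred at side pixel (324,196), against (323,197) expected above the soil dish. The lens is level, both dishes are in place and the gripper is clear, so I'm handing in.

```bash
python3 -c "
from rig import robot
print(robot.hand_in())"
```

```text
the job is handed in; nothing more can be done
None
```

The job is handed in: in the last pictures the lens sat within about 5 mm of the soil dish's centre and level to about 0.04 rad, both dishes stood in place and the gripper was clear; the hand-in call gave no verdict.

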